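# Bolt down a post socket on a slotted bench rail and shim it with spacer rings

### The job

Finish fitting the steel post socket on the slotted bench rail: take the winged hammer-head bolt out of its parking cup, lower it through the empty opening in the socket's foot into the rail's slot until its flange rests on the foot, and give it a quarter turn so that its wing stands square across the slot and its head is caught under the lips, like the bolt already set at the other end. Drop both steel spacer rings into the socket's tube so that they lie flat at the bottom, one on the other, as the step for the post. Leave the tape roll, the petri dish and the two bottles where they stand.

Things in the scene. Friction and masses are not known exactly. Their poses are not given: they have to be found in the camera images.
- rail: Fixed aluminium slotted rail, 250 x 60 x 30 mm high. Origin under its centre on the bench; x along it. Along its top runs a slot 14 mm wide between lips 6 mm thick; the channel below is 34 mm wide and 12 mm deep. Two small brackets stand 20 mm out on its +y side. Its yaw varies.
- post_socket: Fixed on the rail's top, parallel to it: dark foot plate 160 (x) x 56 x 8 mm, origin under its centre, 30 mm above the bench; x along the slot towards the empty opening. In its middle an upright steel tube, outside 47, bore 35 mm, mouth 50 mm above the origin, thumbscrew on its -y side to 41 mm from the axis. At x = -60 mm an identical bolt is already set and turned, top 38 mm above the origin.
- opening (a point): Centre of the empty opening in the foot, at the foot's top surface (z = 0.038 in the world), 60 mm from the tube's axis. The opening is a rectangle 31 mm along the slot by 16 mm across it, directly over the 14 mm slot.
- socket_mouth (a point): Centre of the tube's upper rim (z = 0.080 in the world). The mouth is 41 mm wide and tapers within 3 mm to the 35 mm bore; the inside floor lies 39 mm below this point.
- bolt: Loose bolt, about 90 g, upright; origin under its head, z up. Head 27 (x) x 11 x 7 mm, lowest 3 mm tapered to 23 x 8; shank 10 mm thick to z = 24 mm; round flange 36 mm wide, z 24 to 28; black wing grip 36 (x) x 11 mm, z 28 to 54, parallel to the head. Hangs by its flange in the cup at any yaw, origin 6 mm above the bench. Seated, its head is 3 mm below the lips and turns freely either way.
- bolt_cup: Grey plastic parking cup of the bolt, fixed, round, 54 mm wide at the foot and 48 mm above, 30 mm high, bore 31 mm wide and 26 mm deep. Origin under its centre.
- spacer_1: Loose steel spacer ring lying flat on the bench: outside 32 mm, 12 mm thick, hole 10 mm, about 50 g. Origin at the centre of its underside. The two rings are alike; their order does not matter.
- spacer_2: The second spacer ring, same as spacer_1.
- tape_roll: Bystander: roll of tape lying flat, 61 mm wide, 19 mm high. Origin under its centre.
- petri_dish: Bystander: small closed petri dish, 58 mm wide, 15 mm high. Origin under its centre.
- small_bottle: Bystander: white reagent bottle with a blue cap, 54 mm wide, 110 mm high, standing between the rail's end and the mixer. Origin under its centre.
- wash_bottle: Bystander: wash bottle with a red cap and bent spout, about 93 x 66 mm, 201 mm high, behind the rail. Origin under its middle.
Mind the look-alikes: they are no part of the job. Leave any orange or purple look-alike of the spacer_2 alone.

How it is judged:
By the outcome, as a careful person would: the job done as asked, in the order asked, and still so for the second after the job is handed in, with the robot touching nothing.
It also fails if it takes over 72 s, if anything falls off the work surface, if the arm or the gripper's body presses on something with over 40 N, if the wrist force passes 120 N, or if a joint passes its speed limit or range.

### The arm

A 6-joint arm with a two-finger parallel gripper is mounted at the origin on a cart in front of the work surface, level with it; the furniture and walls round the work are solid. World frame = base frame: x ahead of the robot, y to its left, z up, the work surface at z = 0. Lengths are in mm, angles in rad, forces in N, time in s.
With the tool pointing down it reaches from about 400 to 925 mm from the base axis. Payload 12.5 kg.
Tool frame: the origin (TCP) lies at the very end of the fingers, on their centre line; the grasp point (between the pads) lies 19 mm behind it; z points along the fingers, y is the line along which they close (so a half turn about z gives the same grasp; the last joint's range is limited). The gripper opens to 95 mm and grips with 3 to 60 N. Pads are 20 mm wide; open, the fingers measure 119 mm over their backs; the gripper's body (75 mm by 180 mm) begins 59 mm behind the grasp point.
Start: joints at [1.149, 0.491, 1.559, -0, 1.092, -0.106], TCP at [194.094, 594.116, 214.661] pointing down, gripper open.
Joint ranges: [-3.1, 3.1], [-0.84, 2.19], [0.05, 2.79], [-1.13, 4.28], [0.06, 2.93], [-2.69, 2.69]. Speed limits (rad/s): [2.22, 2.22, 2.79, 3.14, 3.14, 3.14].

### API

Orientations are given as [roll, pitch, yaw] about the fixed x, y, z axes, in that order (R = Rz(yaw) Ry(pitch) Rx(roll)).
In Python, from cell import * gives the robot as it stands.
- The arm moves only by the tool jog_arm, never from a script. Its argument "targets" is a list of rows, each an object with "turn": the turn, a rotation vector about the world's x, y, z in degrees, a list of three; "slide": the shift along the world's x, y, z in mm, a list of three; "claw": the opening in per cent of the stroke, from 0 (shut) to 100 (fully open). In form: [{"turn": [wx, wy, wz], "slide": [x, y, z], "claw": claw}, ...]. A call has 1 to 5 rows; each row shifts and turns the commanded pose from where the row before left it; what a row does not reach is not made up. A row lasts 1/8 s, in which the tool goes at most 62.5 mm and 10.7 degrees, less where a joint would pass 70% of its speed; a pose out of reach is approached as far as the arm can. A call with a gripper value outside its range is refused whole. The fingers move at their own pace and stop on an object; the grip force is fixed at half the most. Time passes only in rows, so rows that do not move let the fingers close. It gives the time, the measured TCP pose, the force, the opening and the grip force at its end, in the units of the state.
- state(): the state, without advancing time (a new reading comes with each control period).
- read_camera(name): name is "scene" or "top"; returns a dict with "frame" (384x512x3 uint8, blue, green, red), "mtx" (3x3 intrinsics, pixels), "R" (3x3) and "t" (3): a world point X has camera coordinates R X + t. Camera axes: x right, y down, z forward; pixel columns grow to the right and rows downward; lengths in mm; the calibration is good to about 2 mm. A picture is of the moment at which its call begins. There is no depth.
- job_done(): hands the job in; it is judged then, once.
Trained networks look in the newest picture that a camera, given by its name, has taken for a name from the list of things; names that differ only in an ending like _2 or _b are one class to them, and where a whole thing is asked for, a point or a joint stands for the part that bears it (a point fixed in the world has none). Each returns a list of dicts, best first, with "conf" (0 to 1); they miss things now and then, are a little off and sometimes report something else, mostly with a low value. They report only what shows in the picture. A call takes as long as a camera call. They do not tell look-alikes from the thing itself.
- look_for(query, camera): "xy" ([column, row] in pixels, amid what is visible of it).
The state is a dict: "t": time; "joints": joint angles; "qvel": joint speeds; "tau": joint torques, N m; "eef_pos": TCP position; "tcp_rot": TCP orientation; "ft_force": force on the tool from outside, world axes, zero at the start; "moment": the same for the moment, N m; "opening": opening from 0.0 (shut) to 1.0 (fully open); "grip_force": force on a finger pad.
Only numpy, scipy, OpenCV 4.12 (cv2) and the standard library are available. Lean on these libraries where they do the work, as an engineer would, in place of code of your own. Each camera call takes 0.05 s, during which the arm holds its last target. There are 200 camera calls.

## Working session

There is one attempt and no reset: what is moved stays moved. The work goes in short steps, Python scripts to look and compute and a tool call to move; the robot and the scene stay as the last step left them, time stands still between calls to the robot, and variables do not carry over. Pictures are saved under pics/ and viewed, at most 10 in all, crops included, and the job is handed in when it is done.

Besides the shell and the picture viewer there is one more tool, called after "Call:" by a JSON object that holds its "name" and its "arguments", one argument or row to a line. jog_arm: Moves the arm, as the interface text tells. Its arguments: {"type":"object","properties":{"targets":{"type":"array","items":{"type":"object","properties":{"turn":{"type":"array","items":{"type":"number"}},"slide":{"type":"array","items":{"type":"number"}},"claw":{"type":"number"}}}}},"required":["targets"]}

```bash
mkdir -p pics
cat > h.py <<'E'
from cell import *
import numpy as np, cv2
def cam(n):
    c=read_camera(n); return {k:np.array(c[k]) for k in c}
def ray(c,uv,z):
    d=c["R"].T@np.linalg.inv(c["mtx"])@np.array([uv[0],uv[1],1.]); o=-c["R"].T@c["t"]
    return o+d*(z-o[2])/d[2]
def proj(c,X):
    p=c["mtx"]@(c["R"]@np.array(X,float)+c["t"]); return p[:2]/p[2]
E
python3 - <<'E'
from h import *
a=cam("scene");b=cam("top")
for n,c in(("scene",a),("top",b)):
    cv2.imwrite(f"pics/{n}0.png",cv2.resize(c["frame"],(800,600),interpolation=cv2.INTER_CUBIC))
    print(n,(-c["R"].T@c["t"]).round(),c["mtx"][0,0],c["R"].round(2).tolist())
    np.savez(n+"0",**c)
    for q,z in(("bolt",50),("bolt_cup",30),("spacer_1",12),("post_socket",60),("rail",30),("tape_roll",19),("petri_dish",15),("small_bottle",110),("wash_bottle",150)):
        for r in look_for(q,n): print(q,round(r["conf"],2),np.round(r["xy"]),ray(c,r["xy"],z).round()[:2])
s=state();print(s["t"],s["ft_force"],s["tcp_rot"])
E
```

```text
scene [ 145. -780.  748.] 391.4449500466775 [[0.85, -0.52, -0.01], [-0.33, -0.52, -0.79], [0.41, 0.67, -0.62]]
bolt 0.48 [205. 208.] [438.  -3.]
bolt_cup 0.52 [208. 217.] [438. -16.]
spacer_1 0.7 [230. 246.] [ 443. -130.]
spacer_1 0.61 [244. 285.] [ 415. -258.]
spacer_1 0.6 [257. 313.] [ 400. -340.]
spacer_1 0.5 [287. 306.] [ 466. -359.]
post_socket 0.76 [247. 189.] [574.   1.]
rail 0.67 [242. 202.] [548.  -9.]
tape_roll 0.48 [187. 185.] [450. 164.]
petri_dish 0.74 [280. 265.] [ 517. -255.]
small_bottle 0.69 [304. 226.] [ 584. -251.]
wash_bottle 0.89 [259. 139.] [668.  93.]
top [ 411.  -56. 1188.] 400.14727040881314 [[-0.01, -1.0, 0.02], [-0.99, 0.01, -0.14], [0.14, -0.02, -0.99]]
bolt_cup 0.55 [236. 234.] [443. -11.]
spacer_1 0.64 [273. 228.] [ 463. -118.]
spacer_1 0.59 [348. 247.] [ 404. -336.]
spacer_1 0.55 [317. 243.] [ 418. -246.]
post_socket 0.86 [225. 189.] [572.  20.]
rail 0.74 [190. 189.] [576. 122.]
tape_roll 0.71 [172. 235.] [444. 175.]
petri_dish 0.64 [319. 212.] [ 507. -253.]
small_bottle 0.62 [300. 173.] [ 608. -189.]
wash_bottle 0.69 [160. 134.] [707. 188.]
1.0 [ 0.80393326  0.10590808 -0.00900908] [3.14152443e+00 3.38211276e-05 2.82581529e+00]
```

Run:
```python
import numpy as np,cv2
a=np.load("scene0.npz")["frame"];b=np.load("top0.npz")["frame"]
cv2.imwrite("pics/s1.png",cv2.resize(a[120:345,160:360],None,fx=4,fy=2.66,interpolation=cv2.INTER_CUBIC))
cv2.imwrite("pics/t1.png",cv2.resize(b[110:275,140:370],None,fx=3.47,fy=3.47,interpolation=cv2.INTER_CUBIC))
```

```text
(no output)
```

View pics/s1.png

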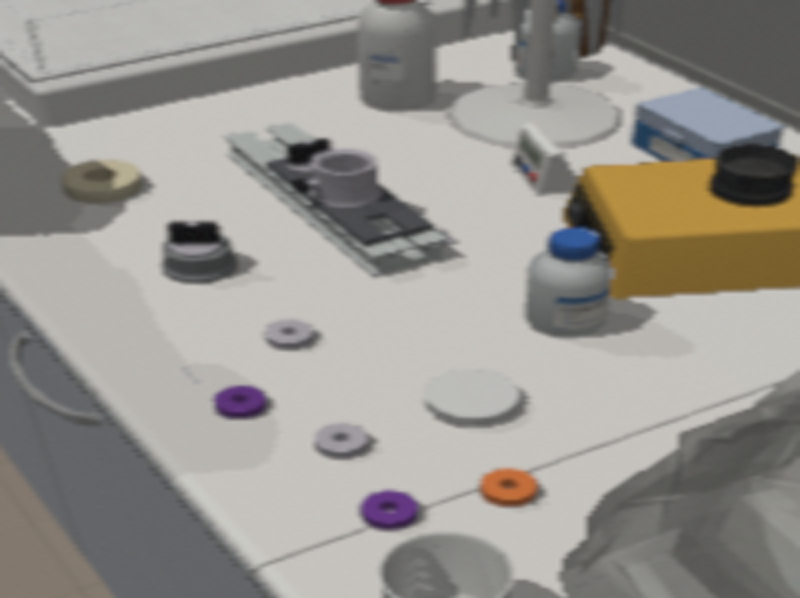

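View pics/t1.png

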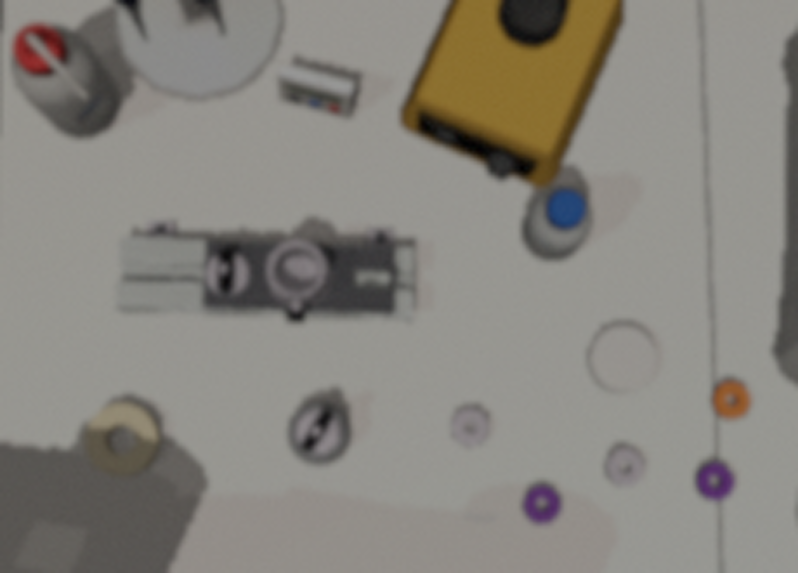

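Top crop: steel rings at (470,425) and (624,464), purple and orange rings are look-alikes, bolt in its cup at (320,428), tube at (296,270), empty opening at (374,278) towards world −y, set bolt at (227,272). Next I'll rectify and fit each feature.

```bash
cat >> h.py <<'E'
def rect(c,ctr,z,half=40,s=.4):
    n=int(2*half/s); k=np.array([[-1,-1],[1,-1],[1,1],[-1,1]])*half
    # tile: column = -y, row = -x (as top view)
    src=np.float32([proj(c,[ctr[0]-b,ctr[1]-a,z]) for a,b in k]); dst=np.float32([[0,0],[n,0],[n,n],[0,n]])
    return cv2.warpPerspective(c["frame"],cv2.getPerspectiveTransform(src,dst),(n,n),flags=cv2.INTER_CUBIC)
def tow(ctr,uv,half=40,s=.4): return np.array([ctr[0]+half-uv[1]*s, ctr[1]+half-uv[0]*s])
def circ(c,ctr,z,r,n=3,half=40,s=.4):
    g=cv2.cvtColor(rect(c,ctr,z,half,s),cv2.COLOR_BGR2GRAY)
    h=cv2.HoughCircles(g,cv2.HOUGH_GRADIENT_ALT if 0 else cv2.HOUGH_GRADIENT,1,8,param1=60,param2=6,minRadius=int((r-1.5)/s),maxRadius=int((r+1.5)/s)+1)
    return [] if h is None else [(tow(ctr,q[:2],half,s).round(1).tolist(),round(q[2]*s,1)) for q in h[0][:n]]
E
python3 - <<'E'
from h import *
C=[{k:v for k,v in np.load(n+"0.npz").items()} for n in("top","scene")]
T=[("r1",(457,-124),12,16),("r2",(418,-250),12,16),("bolt",(443,-8),34,18),("mouth",(571,3),80,23.5),("open",(571,-57),38,18)]
rows=[]
for c in C:
    rows.append(np.hstack([cv2.resize(rect(c,t[1],t[2]),(160,160)) for t in T]))
    for t in T[:4]: print(t[0],circ(c,t[1],t[2],t[3]))
    for nm,ctr,z,h in(("wing",(443,-8),60,30),("foot",(571,3),38,100)):
        g=cv2.cvtColor(rect(c,ctr,z,h),cv2.COLOR_BGR2GRAY); m=(g<(60 if nm=="wing" else 85)).astype(np.uint8)
        k,_=cv2.findContours(m,0,1); q=max(k,key=cv2.contourArea); r=cv2.minAreaRect(q); print(nm,tow(ctr,r[0],h).round(1),np.array(r[1])*.4,r[2])
im=np.vstack(rows)
for i in range(5):
    for j in range(2):
        cv2.line(im,(i*160+80,j*160),(i*160+80,j*160+12),(0,0,255),1);cv2.line(im,(i*160,j*160+80),(i*160+12,j*160+80),(0,0,255),1)
        cv2.rectangle(im,(i*160,j*160),(i*160+159,j*160+159),(0,255,0),1)
cv2.imwrite("pics/tiles.png",im)
E
```

```text
r1 []
r2 []
bolt []
mouth []
wing [455.5  -4.1] [ 8.42543182 18.36798096] 28.300756454467773
foot [572.3  17.5] [ 72.87089844 160.60924072] 88.72696685791016
r1 [([449.6000061035156, -134.1999969482422], np.float32(17.4)), ([450.0, -137.8000030517578], np.float32(17.4)), ([446.79998779296875, -137.0], np.float32(16.0))]
r2 [([413.0, -263.0], np.float32(16.0)), ([413.3999938964844, -267.3999938964844], np.float32(14.6)), ([416.6000061035156, -263.3999938964844], np.float32(17.4))]
bolt [([454.0, 15.0], np.float32(19.4)), ([451.20001220703125, 11.399999618530273], np.float32(19.4)), ([450.0, 15.399999618530273], np.float32(17.2))]
mouth [([576.0, 15.199999809265137], np.float32(24.5)), ([578.4000244140625, 19.600000381469727], np.float32(24.5)), ([558.7999877929688, -11.600000381469727], np.float32(25.0))]
wing [443. -13.] [30.4265686  34.65349121] 30.068584442138672
foot [576.2  17.2] [178.49957275  67.97518921] 6.911227226257324
```

View pics/tiles.png

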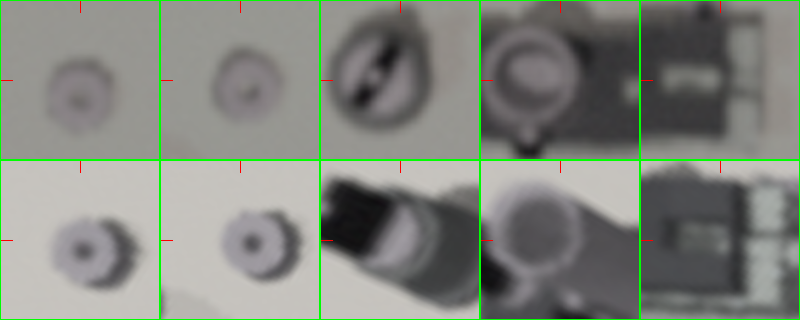

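Tiles: ring 1 at top-tile (80,96), ring 2 at (248,86), flange at (378,75), mouth at (531,77), opening at (691,78). The two cameras differ by about 3 mm. I'll refine the angles once, then move.

Run:
```python
from h import *
c=dict(np.load("top0.npz").items())
ctr=(445,-7);s=.5;h=30
g=cv2.cvtColor(rect(c,ctr,60,h,s),cv2.COLOR_BGR2GRAY).astype(float)
yy,xx=np.mgrid[:120,:120]
for th in(50,65,80):
    m=(g<th)&((xx-58)**2+(yy-52)**2<38**2)
    P=np.c_[ctr[0]+h-yy[m]*s,ctr[1]+h-xx[m]*s]; w,v=np.linalg.eigh(np.cov(P.T)); d=v[:,1]
    print(th,m.sum(),P.mean(0).round(1),np.degrees(np.arctan(d[1]/d[0])).round(1))
ctr=(572,17);h=100
g=cv2.cvtColor(rect(c,ctr,38,h,s),cv2.COLOR_BGR2GRAY)
m=g<85
A=[];B=[]
for col in list(range(60,100))+list(range(250,345)):
    r=np.where(m[130:270,col])[0]+130
    if len(r)>40:
        A.append((col,r.min()));B.append((col,r.max()))
for E in(A,B):
    vx,vy,x0,y0=cv2.fitLine(np.float32(E),cv2.DIST_HUBER,0,.01,.01).ravel()
    print(len(E),"slope deg",np.degrees(np.arctan(vy/vx)).round(2),"x at y=17",ctr[0]+h-(y0+(200-x0)*vy/vx)*s, "x at y=-43",ctr[0]+h-(y0+(320-x0)*vy/vx)*s)
```

```text
50 390 [452.4  -2.4] -29.7
65 773 [453.6  -2.9] -28.5
80 1683 [454.7  -6.8] -41.0
135 slope deg 1.04 x at y=17 605.3357 x at y=-43 604.24554
135 slope deg 2.04 x at y=17 545.59564 x at y=-43 543.463
```

Call:
{"name": "jog_arm", "arguments": {
  "targets": [
    {"turn": [0,0,-2],"slide": [20,-55,0],"claw": 60},
    {"turn": [0,0,-2],"slide": [20,-55,0],"claw": 60},
    {"turn": [0,0,-2],"slide": [25,-55,0],"claw": 60},
    {"turn": [0,0,-2],"slide": [25,-55,0],"claw": 60},
    {"turn": [0,0,-2],"slide": [25,-55,0],"claw": 60}
  ]
}}

```text
t: 1.62
eef_pos: [309.6, 317.5, 214.9]
tcp_rot: [3.141, 0.0, 2.651]
ft_force: [1.4, 0.2, -0.4]
opening: 0.603
grip_force: 0.0
```

Call:
{"name": "jog_arm", "arguments": {
  "targets": [
    {"turn": [0,0,-2],"slide": [25,-55,0],"claw": 60},
    {"turn": [0,0,-2],"slide": [25,-55,0],"claw": 60},
    {"turn": [0,0,0],"slide": [25,-55,0],"claw": 60},
    {"turn": [0,0,0],"slide": [25,-55,0],"claw": 60},
    {"turn": [0,0,0],"slide": [25,-55,-20],"claw": 60}
  ]
}}

```text
t: 2.25
eef_pos: [435.0, 43.1, 196.0]
tcp_rot: [3.14, 0.003, 2.581]
ft_force: [0.6, 1.4, -0.3]
opening: 0.601
grip_force: 0.0
```

Call:
{"name": "jog_arm", "arguments": {
  "targets": [
    {"turn": [0,0,1.5],"slide": [12,-51,-40],"claw": 55},
    {"slide": [0,0,-40],"claw": 55},
    {"slide": [0,0,-25],"claw": 55},
    {"slide": [0,0,0],"claw": 55}
  ]
}}

```text
validation failed for argument at $.ta...
```

Run:
```python
from h import *
s=state();print(s["eef_pos"],s["tcp_rot"])
a=cam("scene");b=cam("top")
cv2.imwrite("pics/g1.png",np.hstack([cv2.resize(c["frame"][int(v)-50:int(v)+50,int(u)-50:int(u)+50],(400,400),interpolation=cv2.INTER_CUBIC) for c in(a,b) for u,v in [proj(c,[447,-7,60])]]))
for c in (a,b): print(proj(c,s["eef_pos"]),[int(v)-50 for v in proj(c,[447,-7,60])])
```

```text
[435.00697891  43.06783433 195.95723918] [3.13967658 0.00316163 2.58124033]
[191.46470764 156.2855743 ] [158, 155]
[211.67528336 235.9586793 ] [184, 182]
```

View pics/g1.png

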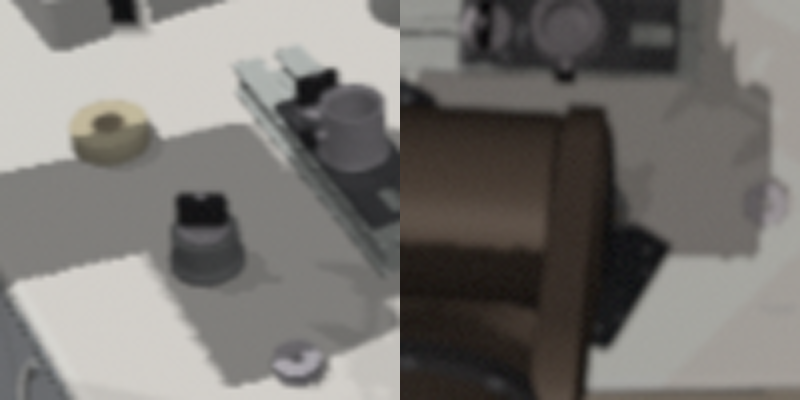

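The move was refused, since every row needs "turn". The picture shows the bolt still in its cup in the scene view (left, 205,235), and the top view covered by the arm. Repeating with full rows.

Call:
{"name": "jog_arm", "arguments": {
  "targets": [
    {"turn": [0,0,1.5],"slide": [12,-51,-40],"claw": 55},
    {"turn": [0,0,0],"slide": [0,0,-45],"claw": 55},
    {"turn": [0,0,0],"slide": [0,0,-25],"claw": 55},
    {"turn": [0,0,0],"slide": [0,0,0],"claw": 55}
  ]
}}

```text
t: 2.85
eef_pos: [444.3, -2.8, 86.1]
tcp_rot: [-3.141, -0.003, 2.608]
ft_force: [-0.2, -0.5, 0.7]
opening: 0.547
grip_force: 0.0
```

Run:
```python
from h import *
s=state();print(s["eef_pos"],s["tcp_rot"])
a=cam("scene")
u,v=map(int,proj(a,[447,-7,60]))
cv2.imwrite("pics/g2.png",cv2.resize(a["frame"][v-50:v+35,u-50:u+50],None,fx=6,fy=6,interpolation=cv2.INTER_CUBIC))
print((proj(a,s["eef_pos"])-[u-50,v-50])*6)
```

```text
[444.26863506  -2.82483683  86.12629262] [-3.14054357e+00 -2.96429855e-03  2.60775228e+00]
[289.52534826 255.46155989]
```

View pics/g2.png

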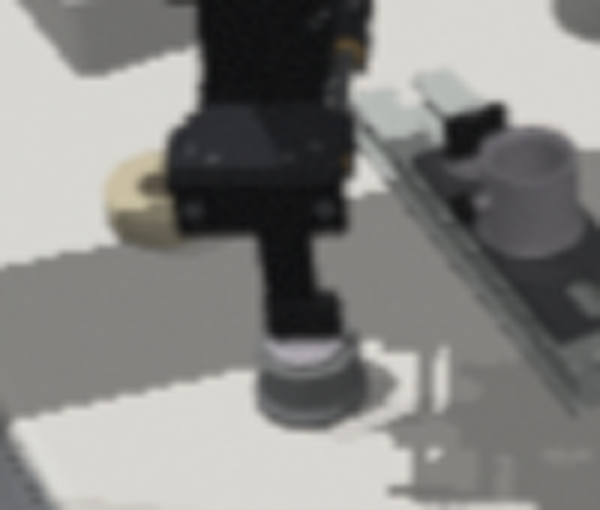

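The scene view shows the gripper over the bolt: near finger around (290,270), wing at (305,315), flange at (305,350). Lower and grip.

Call:
{"name": "jog_arm", "arguments": {
  "targets": [
    {"turn": [0,0,0],"slide": [2.7,-4.7,-15],"claw": 55},
    {"turn": [0,0,0],"slide": [0,0,-24],"claw": 55},
    {"turn": [0,0,0],"slide": [0,0,-10],"claw": 55},
    {"turn": [0,0,0],"slide": [0,0,0],"claw": 0},
    {"turn": [0,0,0],"slide": [0,0,0],"claw": 0}
  ]
}}

```text
t: 3.52
eef_pos: [448.1, -8.0, 38.6]
tcp_rot: [3.141, 0.001, 2.608]
ft_force: [-0.2, 0.2, 0.2]
opening: 0.391
grip_force: 0.0
```

Call:
{"name": "jog_arm", "arguments": {
  "targets": [
    {"turn": [0,0,0],"slide": [0,0,0],"claw": 0},
    {"turn": [0,0,0],"slide": [0,0,0],"claw": 0},
    {"turn": [0,0,0],"slide": [0,0,0],"claw": 0}
  ]
}}

```text
t: 3.9
eef_pos: [449.8, -6.9, 39.4]
tcp_rot: [3.138, 0.004, 2.606]
ft_force: [7.3, 21.7, 14.1]
opening: 0.123
grip_force: 30.2
```

Call:
{"name": "jog_arm", "arguments": {
  "targets": [
    {"turn": [0,0,0],"slide": [1.5,2.5,0],"claw": 0},
    {"turn": [0,0,0],"slide": [0,0,0],"claw": 0}
  ]
}}

```text
t: 4.15
eef_pos: [450.9, -5.0, 39.1]
tcp_rot: [3.139, 0.004, 2.607]
ft_force: [3.8, 9.2, 8.0]
opening: 0.115
grip_force: 29.9
```

Call:
{"name": "jog_arm", "arguments": {
  "targets": [
    {"turn": [0,0,0],"slide": [0.8,1.4,5],"claw": 0},
    {"turn": [0,0,0],"slide": [0,0,30],"claw": 0},
    {"turn": [0,0,0],"slide": [0,0,35],"claw": 0},
    {"turn": [0,0,0],"slide": [0,0,0],"claw": 0}
  ]
}}

```text
t: 4.65
eef_pos: [450.8, -4.2, 110.0]
tcp_rot: [3.14, 0.004, 2.608]
ft_force: [1.3, 0.2, -1.3]
opening: 0.114
grip_force: 30.0
```

Call:
{"name": "jog_arm", "arguments": {
  "targets": [
    {"turn": [0,0,-10],"slide": [20,-8,0],"claw": 0},
    {"turn": [0,0,-10],"slide": [20,-8,0],"claw": 0},
    {"turn": [0,0,-10],"slide": [20,-8,0],"claw": 0},
    {"turn": [0,0,-10],"slide": [20,-8,0],"claw": 0},
    {"turn": [0,0,-10],"slide": [20,-8,0],"claw": 0}
  ]
}}

```text
t: 5.28
eef_pos: [550.1, -44.3, 106.8]
tcp_rot: [-3.14, -0.001, 1.729]
ft_force: [0.5, -0.1, -2.1]
opening: 0.114
grip_force: 30.0
```

Call:
{"name": "jog_arm", "arguments": {
  "targets": [
    {"turn": [0,0,-8],"slide": [20,0,0],"claw": 0},
    {"turn": [0,0,0],"slide": [0,0,0],"claw": 0},
    {"turn": [0,0,0],"slide": [0,0,0],"claw": 0}
  ]
}}

```text
t: 5.65
eef_pos: [569.0, -43.9, 107.3]
tcp_rot: [-3.14, -0.0, 1.598]
ft_force: [0.1, -0.5, -1.3]
opening: 0.113
grip_force: 30.0
```

Run:
```python
from h import *
s=state();p=np.array(s["eef_pos"]);print(p,s["tcp_rot"],s["ft_force"])
T=[]
for n in("scene","top"):
    c=cam(n); u,v=map(int,proj(c,[573,-43,60])); f=4 if n=="scene" else 4
    T.append(cv2.resize(c["frame"][v-50:v+50,u-50:u+50],(400,400),interpolation=cv2.INTER_CUBIC))
    for q in([0,0,-3],[0,0,-7]): print(n,q,((proj(c,p+q)-[u-50,v-50])*4).round(1))
    print("opening", [((proj(c,[573+a,-43+b,38])-[u-50,v-50])*4).round(0).tolist() for a in(-8,8) for b in(-15.5,15.5)])
    np.savez(n+"1",**c)
cv2.imwrite("pics/g3.png",np.hstack(T))
```

```text
[568.9523224  -43.8912654  107.26807327] [-3.13988613e+00 -3.30432913e-04  1.59826667e+00] [ 0.07893886 -0.54906749 -1.25472037]
scene [0, 0, -3] [195.1 152.8]
scene [0, 0, -7] [195.2 157.4]
opening [[203.0, 241.0], [180.0, 217.0], [222.0, 233.0], [200.0, 209.0]]
top [0, 0, -3] [200.9 197.1]
top [0, 0, -7] [201.  197.9]
opening [[222.0, 216.0], [179.0, 216.0], [222.0, 194.0], [179.0, 194.0]]
```

View pics/g3.png

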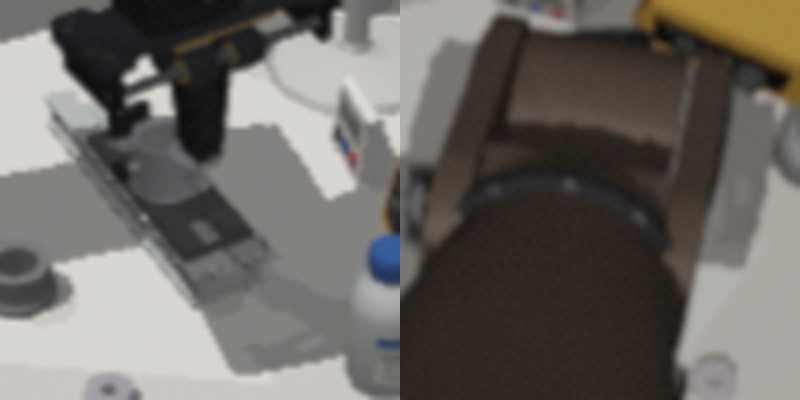

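Left: gripper over the socket with the near finger tip at (200,155), tube at (165,165), opening at (207,230). The bolt is hard to tell apart, so I'll draw a brightened, enlarged overlay from the same frame.

Run:
```python
from h import *
c=dict(np.load("scene1.npz").items()); p=np.array([569,-43.9,107.3])
u,v=map(int,proj(c,[573,-20,70])); w=33
f=cv2.convertScaleAbs(c["frame"][v-50:v+50,u-w:u+w],alpha=1.6,beta=25)
A=cv2.resize(f,None,fx=6,fy=6,interpolation=cv2.INTER_CUBIC);B=A.copy()
def poly(P,col): cv2.polylines(B,[np.int32([(proj(c,q)-[u-w,v-50])*6 for q in P])],True,col,1)
t=np.linspace(0,2*np.pi,40)
def ci(x,y,z,r,col): poly([[x+r*np.cos(a),y+r*np.sin(a),z] for a in t],col)
fz=p[2]-4.5
ci(p[0],p[1],fz,18,(0,0,255));ci(p[0],p[1],fz-28,5,(0,0,255))
ci(573,17,80,23.5,(0,255,0));ci(573,17,38,23.5,(0,255,0))
poly([[573+a,-43+b,38] for a,b in((8,-15.5),(8,15.5),(-8,15.5),(-8,-15.5))],(255,0,0))
poly([[573+a,17+b,38] for a,b in((28,-80),(28,80),(-28,80),(-28,-80))],(255,0,0))
cv2.imwrite("pics/g4.png",np.hstack([A,B]))
```

```text
(no output)
```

View pics/g4.png

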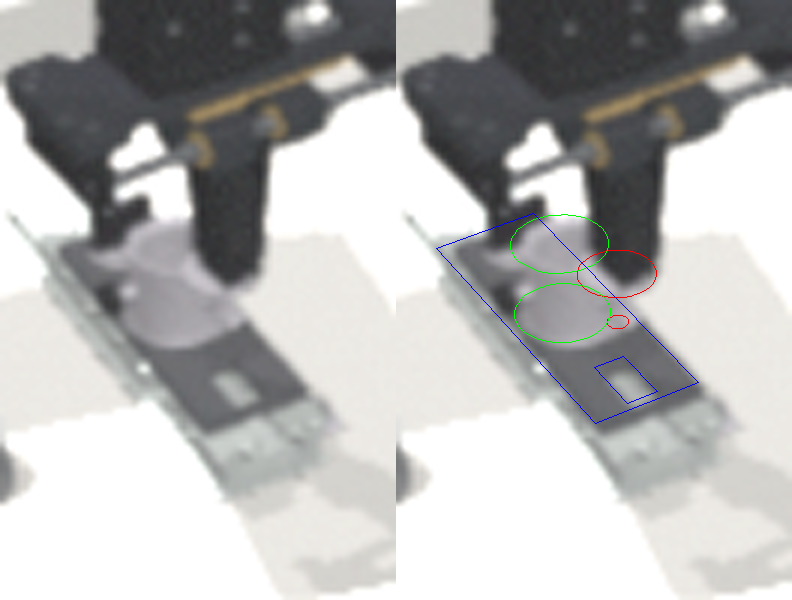

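The overlay shows the bolt held: flange edge at about (258,275) and head at about (230,310), matching the red prediction. The foot sits about 1–2 px lower right than the blue model in this camera. I'll measure the opening numerically in the top frame.

Run:
```python
from h import *
for n in("top","scene"):
    c=dict(np.load(n+"0.npz").items())
    ctr=(573,-10);h=100;s=1.
    g=cv2.cvtColor(rect(c,ctr,38,h,s),cv2.COLOR_BGR2GRAY).astype(int)
    X=lambda r:ctr[0]+h-r; Y=lambda q:ctr[1]+h-q
    def prof(y0,y1): return g[:, int(ctr[1]+h-y1):int(ctr[1]+h-y0)].mean(1).astype(int)
    for y0,y1 in((70,90),(-28,-22),(-50,-36)):
        P=prof(y0,y1); print(n,"x 615..535 y",y0,y1,[int(v) for v in P[58:138:2]])
    r=slice(int(ctr[0]+h-577),int(ctr[0]+h-568)); print("y -20..-75",g[r].mean(0).astype(int)[110:166:2].tolist())
    m=g.copy(); sub=m[85:115,130:170]-75; sub=np.clip(sub,0,None); yy,xx=np.mgrid[85:115,130:170]
    print("opening centroid",X((yy*sub).sum()/sub.sum())-.5,Y((xx*sub).sum()/sub.sum())-.5)
```

```text
top x 615..535 y 70 90 [141, 131, 114, 97, 86, 75, 63, 54, 44, 37, 34, 36, 44, 53, 63, 75, 83, 88, 87, 79, 71, 63, 58, 58, 59, 61, 66, 69, 69, 66, 62, 60, 64, 75, 90, 104, 116, 129, 140, 146]
top x 615..535 y -28 -22 [142, 140, 130, 116, 102, 89, 83, 77, 68, 61, 56, 53, 54, 55, 55, 54, 55, 57, 60, 61, 63, 63, 62, 62, 61, 60, 59, 58, 58, 58, 58, 58, 58, 58, 63, 72, 87, 105, 117, 131]
top x 615..535 y -50 -36 [134, 123, 110, 99, 86, 73, 66, 64, 63, 62, 60, 59, 58, 58, 58, 58, 59, 65, 79, 94, 110, 117, 112, 101, 87, 76, 67, 61, 59, 58, 58, 59, 57, 56, 59, 70, 91, 114, 128, 139]
y -20..-75 [55, 55, 58, 68, 83, 98, 109, 111, 109, 107, 105, 106, 107, 110, 113, 117, 116, 109, 95, 79, 73, 81, 97, 112, 119, 123, 123, 121]
opening centroid 573.6075213322323 -66.49549270575281
scene x 615..535 y 70 90 [137, 129, 123, 117, 112, 108, 104, 102, 101, 101, 101, 102, 104, 105, 101, 92, 83, 74, 66, 61, 62, 67, 74, 84, 93, 97, 91, 83, 77, 75, 72, 70, 80, 103, 120, 118, 108, 112, 132, 146]
scene x 615..535 y -28 -22 [194, 194, 191, 182, 163, 134, 101, 81, 72, 71, 71, 72, 72, 72, 72, 72, 72, 70, 69, 69, 69, 69, 70, 71, 73, 75, 76, 77, 77, 76, 76, 76, 73, 67, 68, 81, 96, 98, 94, 103]
scene x 615..535 y -50 -36 [194, 190, 179, 161, 143, 124, 106, 89, 78, 76, 77, 77, 77, 77, 76, 74, 70, 72, 81, 89, 89, 85, 85, 85, 82, 78, 75, 75, 76, 76, 76, 76, 74, 71, 67, 78, 100, 110, 101, 95]
y -20..-75 [73, 72, 71, 68, 62, 56, 54, 58, 69, 80, 87, 90, 93, 93, 91, 91, 94, 100, 105, 106, 98, 78, 61, 57, 66, 83, 102, 120]
opening centroid 571.7457971743596 -69.55684819519558
```

Call:
{"name": "jog_arm", "arguments": {
  "targets": [
    {"turn": [0,0,-2.5],"slide": [5,-0.3,-10],"claw": 0},
    {"turn": [0,0,0],"slide": [0,0,-20],"claw": 0},
    {"turn": [0,0,0],"slide": [0,0,0],"claw": 0},
    {"turn": [0,0,0],"slide": [0,0,-4],"claw": 0},
    {"turn": [0,0,0],"slide": [0,0,0],"claw": 0}
  ]
}}

```text
t: 6.38
eef_pos: [575.0, -44.4, 74.4]
tcp_rot: [3.141, 0.0, 1.552]
ft_force: [0.1, 0.1, -1.3]
opening: 0.116
grip_force: 30.0
```

Call:
{"name": "jog_arm", "arguments": {
  "targets": [
    {"turn": [0,0,0],"slide": [0,0,-4],"claw": 0},
    {"turn": [0,0,0],"slide": [0,0,0],"claw": 0}
  ]
}}

```text
t: 6.62
eef_pos: [575.3, -44.4, 70.4]
tcp_rot: [3.141, 0.0, 1.552]
ft_force: [-0.3, 0.5, 2.2]
opening: 0.115
grip_force: 30.0
```

Call:
{"name": "jog_arm", "arguments": {
  "targets": [
    {"turn": [0,0,0],"slide": [0,0,-1.5],"claw": 0},
    {"turn": [0,0,0],"slide": [0,0,0],"claw": 0}
  ]
}}

```text
t: 6.88
eef_pos: [575.6, -44.5, 69.7]
tcp_rot: [3.14, 0.0, 1.552]
ft_force: [-1.5, -0.7, 12.1]
opening: 0.118
grip_force: 30.0
```

Run:
```python
from h import *
s=state();print(s["eef_pos"],s["ft_force"],s["moment"],s["tcp_rot"])
```

```text
[575.57005383 -44.53609597  69.74897998] [-1.51021275 -0.68044743 12.05471817] [0.01151803 0.46849858 0.04785492] [3.13974619e+00 3.70083703e-04 1.55175844e+00]
```

I misread the tile's centre earlier. The bolt axis is about 6 mm to the +y side of the TCP along the wing. I'll lift, shift −y and try again.

Call:
{"name": "jog_arm", "arguments": {
  "targets": [
    {"turn": [0,0,0],"slide": [0,0,4],"claw": 0},
    {"turn": [0,0,0],"slide": [-0.5,-6.5,0],"claw": 0},
    {"turn": [0,0,0],"slide": [0,0,0],"claw": 0},
    {"turn": [0,0,0],"slide": [0,0,-4],"claw": 0},
    {"turn": [0,0,0],"slide": [0,0,0],"claw": 0}
  ]
}}

```text
t: 7.5
eef_pos: [574.2, -50.8, 68.0]
tcp_rot: [-3.141, -0.0, 1.552]
ft_force: [0.3, -0.5, -1.4]
opening: 0.115
grip_force: 30.0
```

Run:
```python
from h import *
s=state();print(s["ft_force"],s["moment"])
```

```text
[ 0.34903728 -0.48979183 -1.36472551] [-0.15324498  0.04470066 -0.08823625]
```

Call:
{"name": "jog_arm", "arguments": {
  "targets": [
    {"turn": [0,0,0],"slide": [0,0,-3],"claw": 0},
    {"turn": [0,0,0],"slide": [0,0,-2],"claw": 0},
    {"turn": [0,0,0],"slide": [0,0,0],"claw": 0}
  ]
}}

```text
t: 7.88
eef_pos: [574.4, -50.8, 63.4]
tcp_rot: [-3.141, -0.0, 1.552]
ft_force: [0.6, 0.4, -1.1]
opening: 0.112
grip_force: 30.0
```

Call:
{"name": "jog_arm", "arguments": {
  "targets": [
    {"turn": [0,0,0],"slide": [0,0,-2],"claw": 0},
    {"turn": [0,0,0],"slide": [0,0,-1],"claw": 0},
    {"turn": [0,0,0],"slide": [0,0,0],"claw": 0}
  ]
}}

```text
t: 8.25
eef_pos: [574.5, -50.9, 60.5]
tcp_rot: [3.142, -0.0, 1.552]
ft_force: [-0.5, -0.1, -0.5]
opening: 0.113
grip_force: 30.0
```

Through the lips freely (head now 10 mm below foot level). Continue.

Call:
{"name": "jog_arm", "arguments": {
  "targets": [
    {"turn": [0,0,0],"slide": [0,0,-3],"claw": 0},
    {"turn": [0,0,0],"slide": [0,0,-3],"claw": 0},
    {"turn": [0,0,0],"slide": [0,0,0],"claw": 0}
  ]
}}

```text
t: 8.62
eef_pos: [573.9, -50.9, 55.1]
tcp_rot: [-3.141, 0.0, 1.552]
ft_force: [-2.8, -0.9, 0.0]
opening: 0.111
grip_force: 30.0
```

Call:
{"name": "jog_arm", "arguments": {
  "targets": [
    {"turn": [0,0,0],"slide": [0,0,-3],"claw": 0},
    {"turn": [0,0,0],"slide": [0,0,-1],"claw": 0},
    {"turn": [0,0,0],"slide": [0,0,0],"claw": 0}
  ]
}}

```text
t: 9.0
eef_pos: [574.1, -50.7, 50.0]
tcp_rot: [-3.14, -0.0, 1.552]
ft_force: [-3.6, 0.4, -2.1]
opening: 0.115
grip_force: 30.0
```

Call:
{"name": "jog_arm", "arguments": {
  "targets": [
    {"turn": [0,0,0],"slide": [-0.7,0,-2],"claw": 0},
    {"turn": [0,0,0],"slide": [0,0,-1.2],"claw": 0},
    {"turn": [0,0,0],"slide": [0,0,0],"claw": 0}
  ]
}}

```text
t: 9.38
eef_pos: [574.3, -50.9, 47.4]
tcp_rot: [3.14, 0.0, 1.552]
ft_force: [0.1, 0.0, -0.4]
opening: 0.11
grip_force: 30.0
```

Call:
{"name": "jog_arm", "arguments": {
  "targets": [
    {"turn": [0,0,0],"slide": [0,0,-1],"claw": 0},
    {"turn": [0,0,0],"slide": [0,0,-0.5],"claw": 0},
    {"turn": [0,0,0],"slide": [0,0,0],"claw": 0}
  ]
}}

```text
t: 9.75
eef_pos: [574.0, -50.9, 46.0]
tcp_rot: [3.141, 0.0, 1.552]
ft_force: [-0.8, -0.1, -1.0]
opening: 0.111
grip_force: 30.0
```

Call:
{"name": "jog_arm", "arguments": {
  "targets": [
    {"turn": [0,0,0],"slide": [0,0,-0.8],"claw": 0},
    {"turn": [0,0,0],"slide": [0,0,-0.7],"claw": 0},
    {"turn": [0,0,0],"slide": [0,0,0],"claw": 0}
  ]
}}

```text
t: 10.12
eef_pos: [574.0, -50.9, 45.7]
tcp_rot: [3.14, 0.0, 1.552]
ft_force: [-4.6, 0.5, 16.3]
opening: 0.116
grip_force: 30.0
```

Seated: 16 N at the expected depth. Release, shift +y to centre on the wing, regrip lightly raised.

Call:
{"name": "jog_arm", "arguments": {
  "targets": [
    {"turn": [0,0,0],"slide": [0,0,1.3],"claw": 40},
    {"turn": [0,0,0],"slide": [0,0,0],"claw": 40},
    {"turn": [0,0,0],"slide": [0,3,0],"claw": 40},
    {"turn": [0,0,0],"slide": [0,3,0],"claw": 40},
    {"turn": [0,0,0],"slide": [0,0,0],"claw": 40}
  ]
}}

```text
t: 10.75
eef_pos: [573.8, -44.6, 45.6]
tcp_rot: [-3.141, -0.0, 1.552]
ft_force: [0.4, -0.3, 0.6]
opening: 0.4
grip_force: 0.0
```

Call:
{"name": "jog_arm", "arguments": {
  "targets": [
    {"turn": [0,0,0],"slide": [0,0,0],"claw": 0},
    {"turn": [0,0,0],"slide": [0,0,0],"claw": 0},
    {"turn": [0,0,0],"slide": [0,0,0],"claw": 0},
    {"turn": [0,0,0],"slide": [0,0,0],"claw": 0}
  ]
}}

```text
t: 11.25
eef_pos: [573.9, -44.9, 45.7]
tcp_rot: [3.141, 0.0, 1.552]
ft_force: [0.1, -0.6, -0.2]
opening: 0.114
grip_force: 30.0
```

Call:
{"name": "jog_arm", "arguments": {
  "targets": [
    {"turn": [0,0,-6],"slide": [0,0,0],"claw": 0},
    {"turn": [0,0,-6],"slide": [0,0,0],"claw": 0},
    {"turn": [0,0,-6],"slide": [0,0,0],"claw": 0},
    {"turn": [0,0,0],"slide": [0,0,0],"claw": 0}
  ]
}}

```text
t: 11.75
eef_pos: [573.7, -44.8, 45.7]
tcp_rot: [-3.141, 0.0, 1.238]
ft_force: [-1.2, 0.5, 0.8]
opening: 0.112
grip_force: 30.0
```

Call:
{"name": "jog_arm", "arguments": {
  "targets": [
    {"turn": [0,0,-8],"slide": [0,0,0],"claw": 0},
    {"turn": [0,0,-8],"slide": [0,0,0],"claw": 0},
    {"turn": [0,0,-8],"slide": [0,0,0],"claw": 0},
    {"turn": [0,0,0],"slide": [0,0,0],"claw": 0}
  ]
}}

```text
t: 12.25
eef_pos: [572.9, -44.3, 45.7]
tcp_rot: [-3.14, 0.001, 0.82]
ft_force: [-3.8, 3.6, 4.0]
opening: 0.112
grip_force: 30.0
```

Run:
```python
from h import *
s=state();print(s["ft_force"],s["moment"],s["joints"])
```

```text
[-3.8142316   3.58381761  3.96504003] [0.53812766 0.9468637  0.02617697] [-1.92195857e-01  6.40811549e-01  1.83333042e+00  4.79029047e-04
  6.69572778e-01  5.58569129e-01]
```

Call:
{"name": "jog_arm", "arguments": {
  "targets": [
    {"turn": [0,0,-8],"slide": [-0.5,0.5,0],"claw": 0},
    {"turn": [0,0,-8],"slide": [-0.3,0.3,0],"claw": 0},
    {"turn": [0,0,-8],"slide": [0,0,0],"claw": 0},
    {"turn": [0,0,0],"slide": [0,0,0],"claw": 0}
  ]
}}

```text
t: 12.75
eef_pos: [572.2, -43.5, 45.7]
tcp_rot: [-3.14, 0.002, 0.401]
ft_force: [-5.1, 3.0, 3.6]
opening: 0.11
grip_force: 30.0
```

Call:
{"name": "jog_arm", "arguments": {
  "targets": [
    {"turn": [0,0,-8],"slide": [0,0,0],"claw": 0},
    {"turn": [0,0,-8],"slide": [0,0,0],"claw": 0},
    {"turn": [0,0,-8],"slide": [0,0,0],"claw": 0},
    {"turn": [0,0,0],"slide": [0,0,0],"claw": 0},
    {"turn": [0,0,0],"slide": [0,0,0],"claw": 0}
  ]
}}

```text
t: 13.38
eef_pos: [572.0, -43.5, 45.7]
tcp_rot: [-3.141, 0.002, -0.016]
ft_force: [-6.2, 4.0, 5.2]
opening: 0.112
grip_force: 30.0
```

Call:
{"name": "jog_arm", "arguments": {
  "targets": [
    {"turn": [0,0,0],"slide": [0.5,-0.3,0.5],"claw": 28},
    {"turn": [0,0,0],"slide": [0,0,0],"claw": 28},
    {"turn": [0,0,0],"slide": [0,0,0],"claw": 28},
    {"turn": [0,0,0],"slide": [0,0,15],"claw": 28},
    {"turn": [0,0,0],"slide": [0,0,45],"claw": 28}
  ]
}}

```text
t: 14.0
eef_pos: [572.7, -44.3, 106.1]
tcp_rot: [-3.141, 0.003, -0.019]
ft_force: [-0.3, -0.3, 0.4]
opening: 0.278
grip_force: 0.0
```

Call:
{"name": "jog_arm", "arguments": {
  "targets": [
    {"turn": [0,0,0],"slide": [-35,-40,0],"claw": 60},
    {"turn": [0,0,0],"slide": [-40,-40,0],"claw": 60},
    {"turn": [0,0,0],"slide": [-40,-40,0],"claw": 60},
    {"turn": [0,0,0],"slide": [-5,-45,0],"claw": 60},
    {"turn": [0,0,0],"slide": [0,0,0],"claw": 60}
  ]
}}

```text
t: 14.62
eef_pos: [453.4, -212.0, 107.3]
tcp_rot: [3.14, -0.002, -0.022]
ft_force: [0.6, -0.5, 0.4]
opening: 0.596
grip_force: 0.0
```

Run:
```python
from h import *
s=state();p=s["eef_pos"];print(p,s["tcp_rot"],s["ft_force"])
T=[]
for n in("top","scene"):
    c=cam(n); np.savez(n+"2",**c)
    u,v=map(int,proj(c,[520,-60,30])); T.append(cv2.resize(c["frame"][v-60:v+60,u-40:u+40],(400,600),interpolation=cv2.INTER_CUBIC) if n=="scene" else cv2.resize(c["frame"][v-60:v+60,u-40:u+40],(400,600),interpolation=cv2.INTER_CUBIC))
cv2.imwrite("pics/g5.png",np.hstack(T))
```

```text
[ 453.40859195 -211.98801532  107.26764752] [ 3.14028900e+00 -1.78028633e-03 -2.24720006e-02] [ 0.61072828 -0.48041668  0.4353795 ]
```

View pics/g5.png

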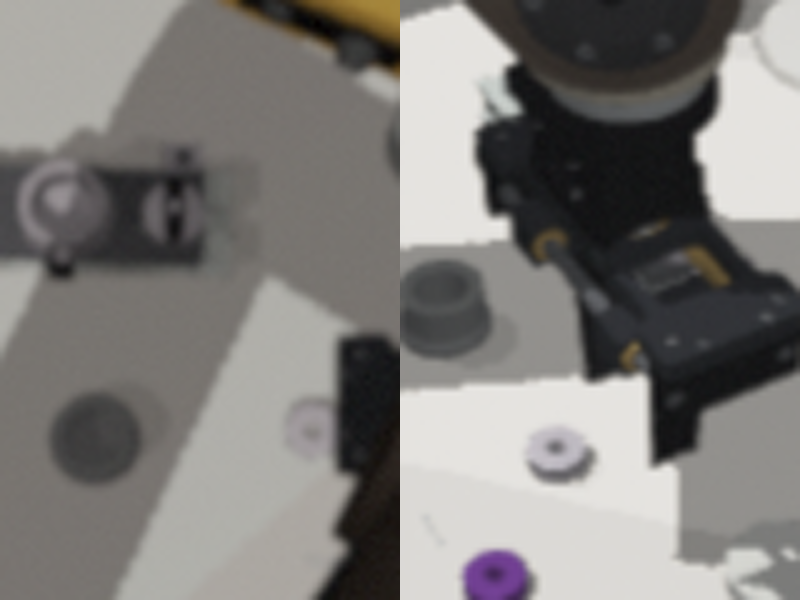

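Left view: the bolt is set, its wing square across the slot at (175,212) like the set one. The cup is empty at (95,437), ring 1 at (312,430), tube mouth at (63,205). Now I'll get the camera bias from the known bolt position and apply it to the rings and mouth.

Run:
```python
from h import *
c=dict(np.load("top2.npz").items()); c0=dict(np.load("top0.npz").items())
u,v=map(int,proj(c,[520,-60,30])); px=lambda a,b:np.array([u-40+(a+.5)/5-.5, v-60+(b+.5)/5-.5])
print("wing",ray(c,px(175,212),66)[:2],"true ~573.5,-44.0")
g=cv2.cvtColor(c["frame"],cv2.COLOR_BGR2GRAY)
m=np.zeros_like(g,float);sub=g[v-60+34:v-60+52,u-40+28:u-40+42].astype(float);w=np.clip(60-sub,0,None);yy,xx=np.mgrid[v-60+34:v-60+52,u-40+28:u-40+42]
print("mouth",ray(c,px(63,205),80)[:2],"ring1",ray(c,px(312,430),12)[:2], "cup",ray(c,px(95,437),30)[:2])
# subpixel ring fit on top0: saturation-free template match of ring disc
def ringfit(c,ctr,z,ro,ri,half=30,s=.4):
    g=cv2.GaussianBlur(cv2.cvtColor(rect(c,ctr,z,half,s),cv2.COLOR_BGR2GRAY),(0,0),2).astype(np.float32)
    gx,gy=cv2.Sobel(g,5,1,0),cv2.Sobel(g,5,0,1); mag=np.hypot(gx,gy)
    n=int(2*(ro+4)/s);yy,xx=np.mgrid[:n,:n]-n/2+.5;d=np.hypot(xx,yy)*s
    t=(np.exp(-((d-ro)/1.5)**2)).astype(np.float32)
    r=cv2.matchTemplate(mag,t,cv2.TM_CCOEFF_NORMED);_,mx,_,l=cv2.minMaxLoc(r)
    return tow(ctr,(l[0]+n/2,l[1]+n/2),half,s).round(1),round(mx,2)
S=dict(np.load("scene0.npz").items())
for nm,q in(("top",c0),("scene",S)):
    for a in((449,-124,12,16),(415,-254,12,16),(573,16,80,23.5)): print(nm,a,ringfit(q,a[:2],a[2],a[3],0,34))
```

```text
wing [569.58944064 -44.50581892] true ~573.5,-44.0
mouth [571.90940336  17.93569682] ring1 [ 447.84299462 -123.63722491] cup [444.19036223   2.40922276]
top (449, -124, 12, 16) (array([ 453. , -125.2]), 0.32)
top (415, -254, 12, 16) (array([ 418.6, -254. ]), 0.32)
top (573, 16, 80, 23.5) (array([572.8,  18.6]), 0.32)
scene (449, -124, 12, 16) (array([ 449. , -137.2]), 0.38)
scene (415, -254, 12, 16) (array([ 413.4, -265.2]), 0.34)
scene (573, 16, 80, 23.5) (array([575.2,  16.2]), 0.35)
```

Call:
{"name": "jog_arm", "arguments": {
  "targets": [
    {"turn": [0,0,0],"slide": [-18,-21,-20],"claw": 60},
    {"turn": [0,0,0],"slide": [-19,-22,-20],"claw": 60},
    {"turn": [0,0,0],"slide": [0,0,-35],"claw": 60},
    {"turn": [0,0,0],"slide": [0,0,0],"claw": 60}
  ]
}}

```text
t: 15.22
eef_pos: [416.0, -251.0, 30.0]
tcp_rot: [-3.139, 0.003, -0.018]
ft_force: [1.0, -0.3, -0.4]
opening: 0.596
grip_force: 0.0
```

Run:
```python
from h import *
s=state();p=np.array(s["eef_pos"]);print(p,s["tcp_rot"])
T=[]
for n in("scene",):
    c=cam(n); u,v=map(int,proj(c,[416,-255,12])); T=cv2.resize(c["frame"][v-30:v+30,u-40:u+40],None,fx=7,fy=7,interpolation=cv2.INTER_CUBIC)
    print([((proj(c,q)-[u-40,v-30]+.5)*7).round() for q in(p,[p[0],p[1],12],[416.5,-255,12],[419.5,-258,12])])
cv2.imwrite("pics/g6.png",T)
```

```text
[ 416.00794515 -250.96498517   30.04951075] [-3.13927136e+00  3.05245347e-03 -1.81327553e-02]
[array([278., 175.]), array([280., 210.]), array([287., 217.]), array([299., 219.])]
```

View pics/g6.png

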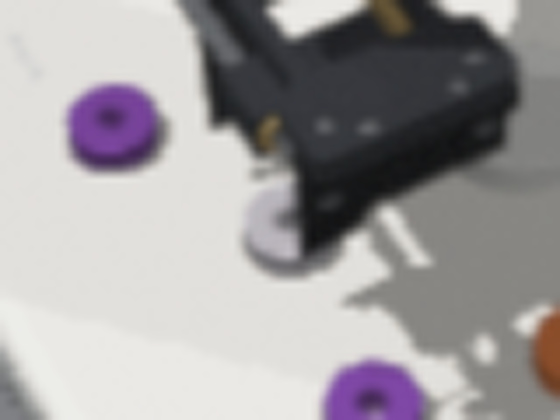

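Scene view: the steel ring's hole is at (285,217), matching the predicted (287,217), and lies between the fingers (far tip about (225,120), near tip about (310,250)). Purple rings stay clear. Grip it.

Call:
{"name": "jog_arm", "arguments": {
  "targets": [
    {"turn": [0,0,0],"slide": [0.5,-4,-10],"claw": 60},
    {"turn": [0,0,0],"slide": [0,0,-13],"claw": 60},
    {"turn": [0,0,0],"slide": [0,0,0],"claw": 0},
    {"turn": [0,0,0],"slide": [0,0,0],"claw": 0},
    {"turn": [0,0,0],"slide": [0,0,0],"claw": 0}
  ]
}}

```text
t: 15.9
eef_pos: [417.1, -256.4, 8.4]
tcp_rot: [3.141, -0.0, -0.019]
ft_force: [-0.8, -0.1, -0.0]
opening: 0.335
grip_force: 0.1
```

Call:
{"name": "jog_arm", "arguments": {
  "targets": [
    {"turn": [0,0,0],"slide": [0,0,0],"claw": 0},
    {"turn": [0,0,0],"slide": [0,0,0],"claw": 0}
  ]
}}

```text
t: 16.15
eef_pos: [417.1, -256.4, 8.4]
tcp_rot: [3.141, -0.0, -0.019]
ft_force: [-0.1, 0.6, 3.0]
opening: 0.322
grip_force: 30.0
```

Call:
{"name": "jog_arm", "arguments": {
  "targets": [
    {"turn": [0,0,0],"slide": [0,0,10],"claw": 0},
    {"turn": [0,0,0],"slide": [0,0,45],"claw": 0},
    {"turn": [0,0,0],"slide": [0,0,50],"claw": 0},
    {"turn": [0,0,0],"slide": [26,45,0],"claw": 0},
    {"turn": [0,0,0],"slide": [26,45,0],"claw": 0}
  ]
}}

```text
t: 16.77
eef_pos: [469.6, -165.7, 114.6]
tcp_rot: [3.141, -0.002, -0.021]
ft_force: [0.2, -0.2, -1.5]
opening: 0.315
grip_force: 30.0
```

Call:
{"name": "jog_arm", "arguments": {
  "targets": [
    {"turn": [0,0,0],"slide": [26,45,0],"claw": 0},
    {"turn": [0,0,0],"slide": [26,45,0],"claw": 0},
    {"turn": [0,0,0],"slide": [26,45,0],"claw": 0},
    {"turn": [0,0,0],"slide": [26,45,0],"claw": 0},
    {"turn": [0,0,0],"slide": [0,0,0],"claw": 0}
  ]
}}

```text
t: 17.4
eef_pos: [574.0, 16.4, 113.6]
tcp_rot: [-3.142, -0.001, -0.015]
ft_force: [-0.8, -0.5, -0.4]
opening: 0.321
grip_force: 30.0
```

Call:
{"name": "jog_arm", "arguments": {
  "targets": [
    {"turn": [0,0,0],"slide": [0,0,-15],"claw": 0},
    {"turn": [0,0,0],"slide": [0,0,-8],"claw": 0},
    {"turn": [0,0,0],"slide": [0,0,0],"claw": 0},
    {"turn": [0,0,0],"slide": [0,0,-2.5],"claw": 0},
    {"turn": [0,0,0],"slide": [0,0,0],"claw": 0}
  ]
}}

```text
t: 18.02
eef_pos: [573.2, 13.1, 88.1]
tcp_rot: [3.141, -0.001, -0.019]
ft_force: [-0.5, -1.9, 3.0]
opening: 0.319
grip_force: 30.0
```

Call:
{"name": "jog_arm", "arguments": {
  "targets": [
    {"turn": [0,0,0],"slide": [0,0,-2],"claw": 0},
    {"turn": [0,0,0],"slide": [0,0,0],"claw": 0}
  ]
}}

```text
t: 18.27
eef_pos: [573.8, 13.2, 87.0]
tcp_rot: [3.141, -0.003, -0.019]
ft_force: [-1.5, -1.2, 10.6]
opening: 0.32
grip_force: 30.2
```

Run:
```python
from h import *
s=state();print(s["eef_pos"],s["ft_force"],s["moment"])
```

```text
[573.81998961  13.20935248  87.03955851] [-1.54467145 -1.1947938  10.58995236] [-0.53623819  0.41946201  0.00319989]
```

Call:
{"name": "jog_arm", "arguments": {
  "targets": [
    {"turn": [0,0,0],"slide": [0,0,1.5],"claw": 0},
    {"turn": [0,0,0],"slide": [0.5,3,0],"claw": 0},
    {"turn": [0,0,0],"slide": [0,0,-1.5],"claw": 0},
    {"turn": [0,0,0],"slide": [0,0,-1.5],"claw": 0},
    {"turn": [0,0,0],"slide": [0,0,0],"claw": 0}
  ]
}}

```text
t: 18.9
eef_pos: [574.5, 17.0, 84.8]
tcp_rot: [-3.141, -0.002, -0.019]
ft_force: [2.9, 1.9, 7.4]
opening: 0.318
grip_force: 30.1
```

Run:
```python
from h import *
s=state();print(s["eef_pos"],s["ft_force"],s["moment"])
```

```text
[574.47700783  16.95123642  84.78637968] [2.89278109 1.91560084 7.39479104] [ 0.32785403 -0.07876514 -0.03080775]
```

Call:
{"name": "jog_arm", "arguments": {
  "targets": [
    {"turn": [0,0,0],"slide": [0.8,0.3,0],"claw": 0},
    {"turn": [0,0,0],"slide": [0,0,-1],"claw": 0},
    {"turn": [0,0,0],"slide": [0,0,0],"claw": 0}
  ]
}}

```text
t: 19.27
eef_pos: [575.2, 17.3, 83.9]
tcp_rot: [-3.141, -0.002, -0.019]
ft_force: [1.0, 1.2, 9.2]
opening: 0.319
grip_force: 30.1
```

Run:
```python
from h import *
s=state();print(s["eef_pos"],s["ft_force"],s["moment"])
```

```text
[575.24572142  17.28452405  83.87374436] [0.99690687 1.24804331 9.23217438] [0.28730826 0.04942643 0.0203059 ]
```

Call:
{"name": "jog_arm", "arguments": {
  "targets": [
    {"turn": [0,0,0],"slide": [0,0,0.8],"claw": 0},
    {"turn": [0,0,0],"slide": [-0.3,-1.6,0],"claw": 0},
    {"turn": [0,0,0],"slide": [0,0,-1.5],"claw": 0},
    {"turn": [0,0,0],"slide": [0,0,0],"claw": 0}
  ]
}}

```text
t: 19.77
eef_pos: [575.4, 16.7, 83.6]
tcp_rot: [-3.14, -0.004, -0.02]
ft_force: [2.8, 10.9, 12.0]
opening: 0.321
grip_force: 30.2
```

Run:
```python
from h import *
s=state();print(s["eef_pos"],s["ft_force"],s["moment"])
```

```text
[575.41773554  16.72525503  83.57839926] [ 2.78281269 10.91276905 11.98285683] [ 1.89470301 -0.20825722 -0.11597348]
```

Call:
{"name": "jog_arm", "arguments": {
  "targets": [
    {"turn": [0,0,0],"slide": [0,0,1],"claw": 0},
    {"turn": [0,0,0],"slide": [0.9,2.0,0],"claw": 0},
    {"turn": [0,0,0],"slide": [0,0,0],"claw": 0}
  ]
}}

```text
t: 20.15
eef_pos: [575.5, 17.8, 83.7]
tcp_rot: [-3.141, -0.001, -0.019]
ft_force: [3.6, 3.2, 4.1]
opening: 0.321
grip_force: 30.1
```

Run:
```python
from h import *
s=state();print(s["eef_pos"],s["ft_force"],s["moment"])
```

```text
[575.5205684   17.76479672  83.66979491] [3.58208364 3.15835744 4.05334068] [ 0.63420723 -0.41428475 -0.0049099 ]
```

Call:
{"name": "jog_arm", "arguments": {
  "targets": [
    {"turn": [0,0,0],"slide": [0,0,-1.2],"claw": 0},
    {"turn": [0,0,0],"slide": [0,0,0],"claw": 0}
  ]
}}

```text
t: 20.4
eef_pos: [575.9, 17.7, 82.8]
tcp_rot: [-3.141, -0.002, -0.019]
ft_force: [3.3, 5.5, 8.3]
opening: 0.322
grip_force: 30.1
```

Run:
```python
from h import *
s=state();print(s["eef_pos"],s["ft_force"],s["moment"])
```

```text
[575.87606671  17.723988    82.84536632] [3.33423463 5.50071825 8.30413779] [ 0.82554755 -0.41533633 -0.0654527 ]
```

Call:
{"name": "jog_arm", "arguments": {
  "targets": [
    {"turn": [0,0,0],"slide": [0.7,1.2,0.3],"claw": 0},
    {"turn": [0,0,0],"slide": [0,0,0],"claw": 0}
  ]
}}

```text
t: 20.65
eef_pos: [576.1, 18.4, 82.7]
tcp_rot: [3.141, -0.001, -0.019]
ft_force: [3.1, 0.8, 5.7]
opening: 0.319
grip_force: 30.1
```

Run:
```python
from h import *
s=state();print(s["eef_pos"],s["ft_force"],s["moment"])
```

```text
[576.06876735  18.43863697  82.73650148] [3.06719847 0.82730993 5.70831016] [ 0.03688111 -0.38208863  0.02655512]
```

Call:
{"name": "jog_arm", "arguments": {
  "targets": [
    {"turn": [0,0,0],"slide": [0.9,0,0.3],"claw": 0},
    {"turn": [0,0,0],"slide": [0,0,0],"claw": 0},
    {"turn": [0,0,0],"slide": [0,0,0],"claw": 50},
    {"turn": [0,0,0],"slide": [0,0,0],"claw": 50},
    {"turn": [0,0,0],"slide": [0,0,0],"claw": 50}
  ]
}}

```text
t: 21.28
eef_pos: [576.3, 18.6, 82.6]
tcp_rot: [3.142, 0.001, -0.019]
ft_force: [0.6, 0.0, -0.4]
opening: 0.496
grip_force: 0.0
```

Call:
{"name": "jog_arm", "arguments": {
  "targets": [
    {"turn": [0,0,0],"slide": [0,0,30],"claw": 60},
    {"turn": [0,0,0],"slide": [-30,-40,0],"claw": 60},
    {"turn": [0,0,0],"slide": [-40,-45,0],"claw": 60},
    {"turn": [0,0,0],"slide": [-40,-45,0],"claw": 60},
    {"turn": [0,0,0],"slide": [-17,-14,0],"claw": 60}
  ]
}}

```text
t: 21.9
eef_pos: [447.6, -127.0, 113.0]
tcp_rot: [-3.142, 0.001, -0.021]
ft_force: [0.2, 0.1, -0.1]
opening: 0.602
grip_force: 0.0
```

Run:
```python
from h import *
s=state();print(s["eef_pos"],s["ft_force"],s["tcp_rot"])
c=cam("scene");np.savez("scene3",**c)
c0=dict(np.load("scene0.npz").items())
for q in("spacer_1",):
    for r in look_for(q,"scene"): print(q,round(r["conf"],2),np.round(r["xy"]),ray(c,r["xy"],12).round()[:2],ray(c,r["xy"],53).round()[:2])
print("mouth floor px",proj(c,[575,16,60]))
for cc in(c0,c): 
    u,v=proj(cc,[575,16,75]).astype(int); print(u,v); print(cv2.cvtColor(cc["frame"],6)[v-12:v+10:2,u-12:u+13:2])
```

```text
[ 447.5954128  -127.03720737  112.95622667] [ 0.22464559  0.09888754 -0.0914891 ] [-3.14155943e+00  6.58370277e-04 -2.12707072e-02]
spacer_1 0.67 [229. 245.] [ 444. -126.] [ 428. -163.]
spacer_1 0.55 [285. 306.] [ 462. -357.] [ 444. -380.]
spacer_1 0.46 [260. 314.] [ 404. -346.] [ 389. -370.]
mouth floor px [245.30818249 186.10281232]
245 181
[[166 175 192 195 195 194 194 194 194 195 195 195 195]
 [166 165 166 173 174 193 194 195 195 195 195 195 195]
 [146 119 116  45  54 173 194 194 195 195 194 195 195]
 [ 36  31  27  23  45 162 186 187 189 193 195 195 195]
 [ 20  22  24  77 118 137 137 141 151 166 190 194 195]
 [ 22  21  55 131 102  85  83  86  94 129 163 193 195]
 [ 57  57 100 121  80  82  82  86  87 103 150 193 195]
 [116 131 125 123 104  87  82  87  99 122 114 191 194]
 [ 76  79  81  93  97 111 114 112  97  82  89 190 195]
 [ 61  51  98 109  89  86  84  81  80  81  89 190 195]
 [ 47  30  84  94  91  87  86  83  82  80  80 151 193]]
245 181
[[ 20  21  16  61 203 218 218 219 218 219 219 219 219]
 [ 19  17  19  53 183 217 219 218 219 219 219 219 219]
 [ 20  19  18  21  61 197 218 219 219 219 219 218 219]
 [ 18  21  19  21  48 177 202 202 209 216 219 219 219]
 [ 32  29  29  31  69 113 113 108 112 144 211 219 219]
 [ 33  30  30  29  34  69  89  87  81  93 143 217 219]
 [ 29  33  35  36  27  36  71  85  81  80 125 217 219]
 [ 50  94  82  74  45  27  36  68  83  93 115 216 219]
 [ 82  82  67  75  73  42  29  39  76  86  96 212 219]
 [ 46  38  57  59  65  66  33  32  35  37  44 143 215]
 [ 32  29  37  35  40  38  34  34  34  37  43  52 153]]
```

Call:
{"name": "jog_arm", "arguments": {
  "targets": [
    {"turn": [0,0,0],"slide": [3,1.5,-40],"claw": 60},
    {"turn": [0,0,0],"slide": [0,0,-40],"claw": 60},
    {"turn": [0,0,0],"slide": [0,0,-18],"claw": 60},
    {"turn": [0,0,0],"slide": [0,0,-7],"claw": 60},
    {"turn": [0,0,0],"slide": [0,0,0],"claw": 60}
  ]
}}

```text
t: 22.62
eef_pos: [452.9, -123.6, 7.8]
tcp_rot: [-3.142, 0.0, -0.019]
ft_force: [-0.7, 0.5, 0.5]
opening: 0.599
grip_force: 0.0
```

Call:
{"name": "jog_arm", "arguments": {
  "targets": [
    {"turn": [0,0,0],"slide": [0,0,0],"claw": 0},
    {"turn": [0,0,0],"slide": [0,0,0],"claw": 0},
    {"turn": [0,0,0],"slide": [0,0,0],"claw": 0},
    {"turn": [0,0,0],"slide": [0,0,0],"claw": 0}
  ]
}}

```text
t: 23.12
eef_pos: [452.7, -124.1, 8.3]
tcp_rot: [3.141, -0.001, -0.019]
ft_force: [-0.5, 0.0, 5.9]
opening: 0.321
grip_force: 30.0
```

Call:
{"name": "jog_arm", "arguments": {
  "targets": [
    {"turn": [0,0,0],"slide": [0,0,10],"claw": 0},
    {"turn": [0,0,0],"slide": [0,0,45],"claw": 0},
    {"turn": [0,0,0],"slide": [0,0,45],"claw": 0},
    {"turn": [0,0,0],"slide": [31,35.5,0],"claw": 0},
    {"turn": [0,0,0],"slide": [31,35.5,0],"claw": 0}
  ]
}}

```text
t: 23.75
eef_pos: [515.4, -52.4, 109.4]
tcp_rot: [3.141, -0.002, -0.021]
ft_force: [1.0, 0.1, -0.9]
opening: 0.321
grip_force: 30.0
```

Call:
{"name": "jog_arm", "arguments": {
  "targets": [
    {"turn": [0,0,0],"slide": [31,35.5,0],"claw": 0},
    {"turn": [0,0,0],"slide": [31,35.5,0],"claw": 0},
    {"turn": [0,0,0],"slide": [0,0,0],"claw": 0},
    {"turn": [0,0,0],"slide": [0,0,-12],"claw": 0},
    {"turn": [0,0,0],"slide": [0,0,0],"claw": 0}
  ]
}}

```text
t: 24.38
eef_pos: [575.3, 17.3, 94.9]
tcp_rot: [-3.142, 0.002, -0.02]
ft_force: [0.5, -0.1, -0.7]
opening: 0.321
grip_force: 30.0
```

Ring bottom now is about 6 mm above the rim. Adjust to (577, 18.4) and lower.

Call:
{"name": "jog_arm", "arguments": {
  "targets": [
    {"turn": [0,0,0],"slide": [1.7,1.2,-5],"claw": 0},
    {"turn": [0,0,0],"slide": [0,0,0],"claw": 0},
    {"turn": [0,0,0],"slide": [0,0,-3],"claw": 0},
    {"turn": [0,0,0],"slide": [0,0,0],"claw": 0}
  ]
}}

```text
t: 24.88
eef_pos: [578.1, 19.2, 87.8]
tcp_rot: [3.142, 0.0, -0.019]
ft_force: [-0.6, -0.0, -0.1]
opening: 0.32
grip_force: 30.0
```

Call:
{"name": "jog_arm", "arguments": {
  "targets": [
    {"turn": [0,0,0],"slide": [0,0,-2],"claw": 0},
    {"turn": [0,0,0],"slide": [0,0,0],"claw": 0}
  ]
}}

```text
t: 25.12
eef_pos: [578.2, 19.3, 85.8]
tcp_rot: [3.141, 0.0, -0.019]
ft_force: [0.1, -0.3, -1.1]
opening: 0.32
grip_force: 30.0
```

Call:
{"name": "jog_arm", "arguments": {
  "targets": [
    {"turn": [0,0,0],"slide": [-0.6,-0.6,-1.2],"claw": 0},
    {"turn": [0,0,0],"slide": [0,0,0],"claw": 0}
  ]
}}

```text
t: 25.38
eef_pos: [577.6, 18.6, 84.6]
tcp_rot: [3.142, 0.0, -0.019]
ft_force: [0.1, -0.4, 0.2]
opening: 0.32
grip_force: 30.0
```

Call:
{"name": "jog_arm", "arguments": {
  "targets": [
    {"turn": [0,0,0],"slide": [0,0,-1.5],"claw": 0},
    {"turn": [0,0,0],"slide": [0,0,0],"claw": 0}
  ]
}}

```text
t: 25.62
eef_pos: [577.6, 18.6, 83.1]
tcp_rot: [3.142, 0.0, -0.019]
ft_force: [0.8, 0.3, -0.2]
opening: 0.318
grip_force: 30.0
```

Call:
{"name": "jog_arm", "arguments": {
  "targets": [
    {"turn": [0,0,0],"slide": [0,0,-1.3],"claw": 0},
    {"turn": [0,0,0],"slide": [0,0,0],"claw": 0},
    {"turn": [0,0,0],"slide": [0,0,0],"claw": 50},
    {"turn": [0,0,0],"slide": [0,0,0],"claw": 50},
    {"turn": [0,0,0],"slide": [0,0,0],"claw": 50}
  ]
}}

```text
t: 26.25
eef_pos: [577.6, 18.7, 81.9]
tcp_rot: [3.141, -0.0, -0.019]
ft_force: [0.3, 0.5, 0.3]
opening: 0.495
grip_force: 0.0
```

Call:
{"name": "jog_arm", "arguments": {
  "targets": [
    {"turn": [0,0,0],"slide": [0,0,30],"claw": 50},
    {"turn": [0,0,0],"slide": [0,0,30],"claw": 0},
    {"turn": [0,0,0],"slide": [0,0,0],"claw": 0},
    {"turn": [0,0,0],"slide": [0,0,0],"claw": 0},
    {"turn": [0,0,0],"slide": [0,0,0],"claw": 0}
  ]
}}

```text
t: 26.88
eef_pos: [577.2, 18.6, 140.9]
tcp_rot: [3.142, 0.002, -0.019]
ft_force: [-0.2, 0.5, 0.0]
opening: 0.133
grip_force: 0.0
```

Call:
{"name": "jog_arm", "arguments": {
  "targets": [
    {"turn": [0,0,0],"slide": [-30,-45,0],"claw": 0},
    {"turn": [0,0,0],"slide": [-35,-45,0],"claw": 0},
    {"turn": [0,0,0],"slide": [-35,-45,0],"claw": 0},
    {"turn": [0,0,0],"slide": [-20,-50,0],"claw": 0},
    {"turn": [0,0,0],"slide": [-10,-50,0],"claw": 0}
  ]
}}

```text
t: 27.5
eef_pos: [446.3, -217.6, 141.4]
tcp_rot: [-3.141, 0.001, -0.019]
ft_force: [-0.0, -0.0, 0.5]
opening: 0.004
grip_force: 0.0
```

Call:
{"name": "jog_arm", "arguments": {
  "targets": [
    {"turn": [0,0,0],"slide": [0,-50,0],"claw": 0},
    {"turn": [0,0,0],"slide": [0,-50,0],"claw": 0},
    {"turn": [0,0,0],"slide": [0,-40,0],"claw": 0}
  ]
}}

```text
t: 27.88
eef_pos: [447.1, -358.2, 141.0]
tcp_rot: [-3.141, 0.001, -0.02]
ft_force: [-0.4, 0.2, 0.2]
opening: 0.005
grip_force: 0.0
```

Run:
```python
from h import *
print(state()["eef_pos"])
T=[]
for n in("scene","top"):
    c=cam(n);np.savez(n+"4",**c)
    u,v=map(int,proj(c,[574,5,70])); f=cv2.convertScaleAbs(c["frame"][v-30:v+30,u-22:u+23],alpha=1.5,beta=10)
    T.append(cv2.resize(f,(400,533),interpolation=cv2.INTER_CUBIC))
    B=T[-1]
    s=400/45
    if n=="top": xy=[576,17]
    else: xy=[576,17]
    for z,r,col in((80,20.5,(0,255,0)),(65,16,(0,0,255)),(53,16,(255,0,0))):
        pts=[proj(c,[xy[0]+r*np.cos(a),xy[1]+r*np.sin(a),z])-[u-22,v-30]+.5 for a in np.linspace(0,6.28,24)]
        for p in pts: cv2.circle(B,tuple(int(k*s) for k in p),1,col,-1)
cv2.imwrite("pics/g7.png",np.hstack(T))
```

```text
[ 447.12676432 -358.1822362   141.03576817]
```

View pics/g7.png

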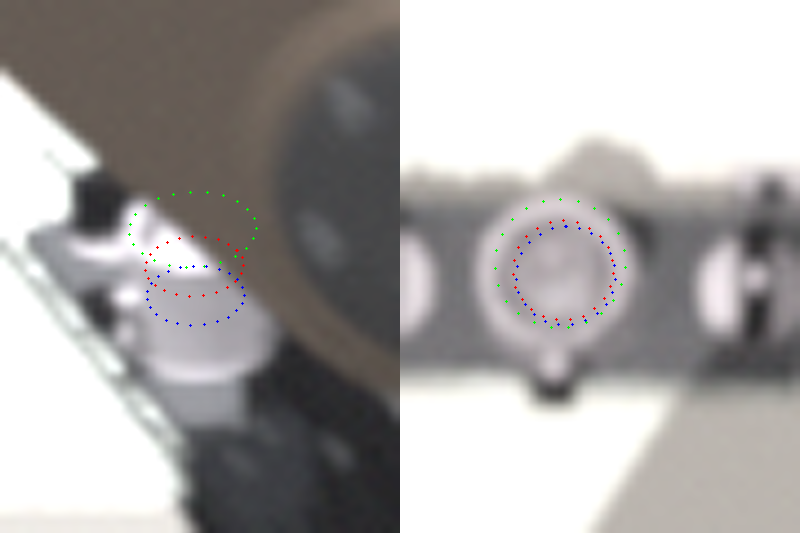

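The top view shows the bolt wing square across at (755,275), and the mouth at (556,272) with a ring lying inside. I'll check the stack height (expected top at z = 65) by probing softly with the closed fingers.

Call:
{"name": "jog_arm", "arguments": {
  "targets": [
    {"turn": [0,0,0],"slide": [18,53,0],"claw": 0},
    {"turn": [0,0,0],"slide": [18,54,0],"claw": 0},
    {"turn": [0,0,0],"slide": [18,54,0],"claw": 0},
    {"turn": [0,0,0],"slide": [19,54,0],"claw": 0},
    {"turn": [0,0,0],"slide": [19,54,0],"claw": 0}
  ]
}}

```text
t: 28.6
eef_pos: [539.4, -84.7, 141.4]
tcp_rot: [-3.141, 0.001, -0.019]
ft_force: [0.4, -0.5, -0.1]
opening: 0.005
grip_force: 0.0
```

Call:
{"name": "jog_arm", "arguments": {
  "targets": [
    {"turn": [0,0,0],"slide": [19,54,0],"claw": 0},
    {"turn": [0,0,0],"slide": [19,54,0],"claw": 0},
    {"turn": [0,0,0],"slide": [0,0,-30],"claw": 0},
    {"turn": [0,0,0],"slide": [0,0,-20],"claw": 0},
    {"turn": [0,0,0],"slide": [0,0,0],"claw": 0}
  ]
}}

```text
t: 29.22
eef_pos: [576.3, 21.5, 90.3]
tcp_rot: [-3.141, 0.004, -0.018]
ft_force: [0.5, 0.1, 0.0]
opening: 0.005
grip_force: 0.0
```

Call:
{"name": "jog_arm", "arguments": {
  "targets": [
    {"turn": [0,0,0],"slide": [0.3,-3,0],"claw": 0},
    {"turn": [0,0,0],"slide": [0,0,-8],"claw": 0},
    {"turn": [0,0,0],"slide": [0,0,0],"claw": 0},
    {"turn": [0,0,0],"slide": [0,0,-4],"claw": 0},
    {"turn": [0,0,0],"slide": [0,0,0],"claw": 0}
  ]
}}

```text
t: 29.85
eef_pos: [577.7, 17.5, 80.2]
tcp_rot: [3.141, 0.0, -0.019]
ft_force: [-1.7, -1.5, 4.4]
opening: 0.009
grip_force: 2.4
```

Call:
{"name": "jog_arm", "arguments": {
  "targets": [
    {"turn": [0,0,0],"slide": [0,0,-2],"claw": 0},
    {"turn": [0,0,0],"slide": [0,0,0],"claw": 0}
  ]
}}

```text
t: 30.1
eef_pos: [577.5, 17.4, 78.7]
tcp_rot: [3.141, 0.001, -0.019]
ft_force: [-4.8, -1.2, 11.2]
opening: 0.004
grip_force: 5.5
```

Call:
{"name": "jog_arm", "arguments": {
  "targets": [
    {"turn": [0,0,0],"slide": [-1.5,0.6,1],"claw": 0},
    {"turn": [0,0,0],"slide": [0,0,0],"claw": 0},
    {"turn": [0,0,0],"slide": [0,0,-2],"claw": 0},
    {"turn": [0,0,0],"slide": [0,0,0],"claw": 0}
  ]
}}

```text
t: 30.6
eef_pos: [576.2, 18.0, 77.4]
tcp_rot: [3.141, 0.0, -0.019]
ft_force: [-3.1, -2.3, 10.2]
opening: 0.007
grip_force: 5.2
```

Run:
```python
from h import *
s=state();print(s["eef_pos"],s["ft_force"],s["moment"],s["joints"],s["grip_force"])
for n in("top0","top4"):
    c=dict(np.load(n+".npz").items()); g=cv2.cvtColor(rect(c,(572,18),80,24,2.),6); print(g[2:-2,2:-2])
```

```text
[576.2450876   18.0430391   77.40904844] [-3.07513786 -2.26766845 10.23735039] [-0.50648476  0.88817979 -0.00647373] [-8.30594765e-02  5.94691273e-01  1.81062721e+00 -6.10931870e-04
  7.36489203e-01  1.50713701e+00] 5.1784833923738915
[[ 70  79  90 101 107 112 112 109 107 106 106 108 108 109 108 106 100  90
   79  65]
 [ 77  88 100 106 107 106 102  97  94  92  92  94  98 102 105 107 106 101
   91  74]
 [ 87  98 105 105 101  95  88  84  82  81  82  85  88  93  97 100 105 106
  101  86]
 [ 99 106 106  99  89  82  78  77  80  81  83  87  90  93  94  96 102 107
  106  97]
 [107 109 102  88  77  76  79  84  91  94  95  98 101 101 100  99 101 104
  107 104]
 [109 107  94  79  72  78  90  99 106 110 111 111 112 113 111 106 104 104
  107 107]
 [109 102  86  73  72  85 102 112 117 118 118 119 120 121 120 116 112 109
  110 110]
 [106  96  78  69  75  92 111 120 122 122 122 123 124 125 126 125 121 116
  113 112]
 [103  90  75  68  77  93 110 118 121 122 122 124 123 124 127 127 126 121
  115 113]
 [102  87  71  67  74  88 104 114 119 121 122 123 122 123 126 128 127 122
  117 114]
 [101  86  71  
[... 1836 characters left out ...]
 102 100
  106 117]
 [120 109  99  98 105 110 113 115 119 122 123 124 124 123 119 112 104 103
  110 119]
 [120 111 100  95 100 107 114 118 122 126 128 128 127 124 120 113 106 106
  114 122]
 [123 119 107  97  98 103 111 118 123 127 129 128 126 124 121 113 108 110
  118 123]
 [125 126 117 104 100 100 106 113 120 125 126 124 122 121 118 112 110 114
  120 120]
 [121 128 124 114 105 100 103 109 115 118 119 117 115 115 115 112 112 116
  117 113]
 [114 126 128 122 114 108 105 107 111 111 109 108 109 112 114 114 115 114
  110  99]
 [104 117 124 124 122 117 113 111 110 108 106 105 108 113 117 118 114 106
   98  88]
 [ 95 106 115 120 123 122 120 117 113 111 112 110 112 116 119 118 110  97
   88  82]]
```

Call:
{"name": "jog_arm", "arguments": {
  "targets": [
    {"turn": [0,0,0],"slide": [0,0,2.5],"claw": 0},
    {"turn": [0,0,0],"slide": [-1.6,0.4,0],"claw": 0},
    {"turn": [0,0,0],"slide": [0,0,0],"claw": 0},
    {"turn": [0,0,0],"slide": [0,0,-2.5],"claw": 0},
    {"turn": [0,0,0],"slide": [0,0,0],"claw": 0}
  ]
}}

```text
t: 31.22
eef_pos: [574.5, 18.6, 76.8]
tcp_rot: [3.141, 0.001, -0.019]
ft_force: [-3.1, -2.4, 4.8]
opening: 0.003
grip_force: 2.1
```

Run:
```python
from h import *
s=state();print(s["eef_pos"],s["ft_force"],s["moment"])
```

```text
[574.47065431  18.59330965  76.82513165] [-3.0504618  -2.42998197  4.82818598] [-0.24077902  0.68355938  0.02007315]
```

Call:
{"name": "jog_arm", "arguments": {
  "targets": [
    {"turn": [0,0,0],"slide": [-1.2,-0.7,0.5],"claw": 0},
    {"turn": [0,0,0],"slide": [0,0,0],"claw": 0},
    {"turn": [0,0,0],"slide": [0,0,-2],"claw": 0},
    {"turn": [0,0,0],"slide": [0,0,0],"claw": 0}
  ]
}}

```text
t: 31.72
eef_pos: [573.5, 17.9, 75.1]
tcp_rot: [3.142, 0.001, -0.019]
ft_force: [-0.5, 0.6, 0.6]
opening: 0.005
grip_force: 0.4
```

Run:
```python
from h import *
s=state();print(s["eef_pos"],s["ft_force"],s["moment"])
```

```text
[573.45560009  17.94128957  75.13292084] [-0.54945456  0.5582619   0.62723746] [-0.14285763  0.35004341  0.03902006]
```

Fingers are in the bore with almost no force. Go down to find the stack top.

Call:
{"name": "jog_arm", "arguments": {
  "targets": [
    {"turn": [0,0,0],"slide": [0,0,-3],"claw": 0},
    {"turn": [0,0,0],"slide": [0,0,0],"claw": 0},
    {"turn": [0,0,0],"slide": [0,0,-3],"claw": 0},
    {"turn": [0,0,0],"slide": [0,0,0],"claw": 0}
  ]
}}

```text
t: 32.22
eef_pos: [573.5, 18.0, 69.1]
tcp_rot: [3.142, 0.0, -0.019]
ft_force: [0.2, -0.0, -0.3]
opening: 0.006
grip_force: 0.0
```

Call:
{"name": "jog_arm", "arguments": {
  "targets": [
    {"turn": [0,0,0],"slide": [0,0,-1.5],"claw": 0},
    {"turn": [0,0,0],"slide": [0,0,0],"claw": 0}
  ]
}}

```text
t: 32.48
eef_pos: [573.6, 17.9, 67.8]
tcp_rot: [3.142, 0.0, -0.019]
ft_force: [-0.2, 0.1, 0.7]
opening: 0.005
grip_force: 0.0
```

Call:
{"name": "jog_arm", "arguments": {
  "targets": [
    {"turn": [0,0,0],"slide": [0,0,-1.5],"claw": 0},
    {"turn": [0,0,0],"slide": [0,0,0],"claw": 0}
  ]
}}

```text
t: 32.72
eef_pos: [573.6, 17.9, 66.3]
tcp_rot: [3.141, 0.0, -0.019]
ft_force: [-0.0, -0.4, 0.4]
opening: 0.003
grip_force: 0.0
```

Call:
{"name": "jog_arm", "arguments": {
  "targets": [
    {"turn": [0,0,0],"slide": [0,0,-1],"claw": 0},
    {"turn": [0,0,0],"slide": [0,0,0],"claw": 0}
  ]
}}

```text
t: 32.98
eef_pos: [573.6, 18.0, 65.4]
tcp_rot: [3.142, 0.0, -0.019]
ft_force: [0.2, 0.2, -0.0]
opening: 0.003
grip_force: 0.0
```

Call:
{"name": "jog_arm", "arguments": {
  "targets": [
    {"turn": [0,0,0],"slide": [0,0,-1],"claw": 0},
    {"turn": [0,0,0],"slide": [0,0,0],"claw": 0}
  ]
}}

```text
t: 33.22
eef_pos: [573.7, 17.9, 65.3]
tcp_rot: [3.141, -0.001, -0.019]
ft_force: [-3.0, 1.2, 10.7]
opening: 0.006
grip_force: 5.3
```

Contact at z = 65.3, exactly the height of two flat stacked rings. Withdraw and hand in.

Call:
{"name": "jog_arm", "arguments": {
  "targets": [
    {"turn": [0,0,0],"slide": [0,0,5],"claw": 0},
    {"turn": [0,0,0],"slide": [0,0,30],"claw": 0},
    {"turn": [0,0,0],"slide": [0,0,40],"claw": 0},
    {"turn": [0,0,0],"slide": [-40,-40,20],"claw": 0},
    {"turn": [0,0,0],"slide": [-40,-40,0],"claw": 0}
  ]
}}

```text
t: 33.85
eef_pos: [493.3, -62.7, 160.8]
tcp_rot: [3.141, -0.003, -0.018]
ft_force: [0.8, -1.4, 0.7]
opening: 0.006
grip_force: 0.0
```

Call:
{"name": "jog_arm", "arguments": {
  "targets": [
    {"turn": [0,0,0],"slide": [-20,-50,0],"claw": 0},
    {"turn": [0,0,0],"slide": [0,-50,0],"claw": 0},
    {"turn": [0,0,0],"slide": [0,0,0],"claw": 0}
  ]
}}

```text
t: 34.22
eef_pos: [473.5, -164.8, 159.6]
tcp_rot: [3.141, -0.001, -0.023]
ft_force: [-0.9, 0.3, 0.5]
opening: 0.002
grip_force: 0.0
```

Run:
```python
from h import *
s=state();print(s["t"],s["eef_pos"],s["ft_force"])
c=cam("top"); a=np.load("top4.npz")["frame"]; u,v=map(int,proj(c,[574,5,60]))
print(np.abs(c["frame"][v-10:v+10,u-25:u+30].astype(int)-a[v-10:v+10,u-25:u+30]).mean())
print(job_done())
```

```text
34.225 [ 473.52001203 -164.75515454  159.58445921] [-0.91726551  0.26576315  0.46900321]
17.42060606060606
the job is handed in; nothing more can be done
None
```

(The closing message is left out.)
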